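# Restock the shaker caddy

### The job

Restock the bakery's shaker caddy: drop each of the three loose steel shakers, one by one, upright and fully down into the empty pocket directly across from its twin of the same shape and size. Keep the shakers upright, leave the three already in the caddy in their pockets, and do not disturb the other things on the table.

Things in the scene. Friction and masses are not known exactly. Their poses are not given: they have to be found in the camera images.
- caddy: fixed grey block 240 x 320 x 55 mm (x, y, z), two rows of three pockets; origin at the centre of its underside, z up. Pockets 70 x 70 mm square (sides along its x and y), 45 mm deep, floor 10 mm above the table, centres at y = -100, 0, +100 mm. The row at x = -57.5 mm (robot's side) is empty; the row at x = +57.5 mm holds one shaker of each kind
- caddy_hole0 (a point): centre of the mouth of an empty pocket, 55 mm above the table, caddy x = -57.5 mm, y = -100 mm; directly across from stocked pocket caddy_hole3
- caddy_hole1 (a point): centre of the mouth of an empty pocket, 55 mm above the table, caddy x = -57.5 mm, y = 0 mm; directly across from stocked pocket caddy_hole4
- caddy_hole2 (a point): centre of the mouth of an empty pocket, 55 mm above the table, caddy x = -57.5 mm, y = 100 mm; directly across from stocked pocket caddy_hole5
- caddy_hole3 (a point): centre of the mouth of a stocked pocket, 55 mm above the table, caddy x = 57.5 mm, y = -100 mm; directly across from empty pocket caddy_hole0
- caddy_hole4 (a point): centre of the mouth of a stocked pocket, 55 mm above the table, caddy x = 57.5 mm, y = 0 mm; directly across from empty pocket caddy_hole1
- caddy_hole5 (a point): centre of the mouth of a stocked pocket, 55 mm above the table, caddy x = 57.5 mm, y = 100 mm; directly across from empty pocket caddy_hole2
- new_round: loose full round shaker, cylinder 60 mm diameter, 105 mm tall, straight-sided to 92 mm height, bare stainless steel, standing on the table; origin at the centre of its underside, z up; about 0.25 kg
- new_square: loose full square shaker, 56 x 56 mm with upright sides (its x and y axes are normal to the sides), 105 mm tall, straight-sided to 92 mm height, bare stainless steel, standing on the table; origin at the centre of its underside, z up; about 0.25 kg
- new_slim: loose full slim round shaker, cylinder 44 mm diameter, 105 mm tall, straight-sided to 92 mm height, bare stainless steel, standing on the table; origin at the centre of its underside, z up; about 0.25 kg
- old_round: the twin of new_round (round shaker, cylinder 60 mm diameter, 105 mm tall), already standing in one of the stocked pockets, 60 mm of it above the caddy's top; origin at the centre of its underside, z up
- old_square: the twin of new_square (square shaker, 56 x 56 mm with upright sides (its x and y axes are normal to the sides), 105 mm tall), already standing in one of the stocked pockets, 60 mm of it above the caddy's top; origin at the centre of its underside, z up
- old_slim: the twin of new_slim (slim round shaker, cylinder 44 mm diameter, 105 mm tall), already standing in one of the stocked pockets, 60 mm of it above the caddy's top; origin at the centre of its underside, z up
- brush: pastry brush, wooden handle, 170 mm long, lying flat along its x; bystander; origin under its middle
- cutter: aluminium pastry cutter ring, 80 mm diameter, 30 mm high; bystander; origin at the centre of its underside
- scraper: bench scraper with black handle, 100 x 130 mm, 16 mm high, lying flat; bystander; origin under its middle
Not all that is in view belongs to the job. What is shaped like the old_slim but red is not meant. What is shaped like the new_round but yellow is not meant.

How it is judged:
At the end, for the whole second after the job is handed in: Each loose shaker stands on the floor of the empty-row pocket directly across from its twin (within 30 mm of the pocket's centre, underside 5 to 15 mm above the table, tilted less than 7 degrees), each twin still stands like that in the stocked row, and all six are at rest (((horizontal distance between new_round and caddy_hole0 below 0.03 m and horizontal distance between old_round and caddy_hole3 below 0.03 m) or (horizontal distance between new_round and caddy_hole1 below 0.03 m and horizontal distance between old_round and caddy_hole4 below 0.03 m) or (horizontal distance between new_round and caddy_hole2 below 0.03 m and horizontal distance between old_round and caddy_hole5 below 0.03 m)) and z of new_round in the frame of caddy between 0.005 and 0.015 m and angle between each of new_round, old_round, new_square, old_square, new_slim, old_slim's own z axis and vertical below 0.12 rad and linear speed of each of new_round, old_round, new_square, old_square, new_slim, old_slim below 0.02 m/s and z of old_round in the frame of caddy between 0.005 and 0.015 m and ((horizontal distance between new_square and caddy_hole0 below 0.03 m and horizontal distance between old_square and caddy_hole3 below 0.03 m) or (horizontal distance between new_square and caddy_hole1 below 0.03 m and horizontal distance between old_square and caddy_hole4 below 0.03 m) or (horizontal distance between new_square and caddy_hole2 below 0.03 m and horizontal distance between old_square and caddy_hole5 below 0.03 m)) and z of new_square in the frame of caddy between 0.005 and 0.015 m and z of old_square in the frame of caddy between 0.005 and 0.015 m and ((horizontal distance between new_slim and caddy_hole0 below 0.03 m and horizontal distance between old_slim and caddy_hole3 below 0.03 m) or (horizontal distance between new_slim and caddy_hole1 below 0.03 m and horizontal distance between old_slim and caddy_hole4 below 0.03 m) or (horizontal distance between new_slim and caddy_hole2 below 0.03 m and horizontal distance between old_slim and caddy_hole5 below 0.03 m)) and z of new_slim in the frame of caddy between 0.005 and 0.015 m and z of old_slim in the frame of caddy between 0.005 and 0.015 m); the robot touches nothing.
It fails at once if a shaker is laid over (tilted more than 40 degrees) (angle between any of new_round, new_square, new_slim, old_round, old_square, old_slim's own z axis and vertical above 0.7 rad).
It fails at once if a shaker that was already in the caddy is lifted out of its pocket (z of any of old_round, old_square, old_slim in the frame of caddy above 0.05 m).
It fails at once if the brush, cutter or scraper is moved by more than 40 mm (distance of any of brush, cutter, scraper from where it was at the start of the episode above 0.04 m).
It also fails if it takes over 67 s, if anything falls off the work surface, if the arm or the gripper's body presses on something with over 40 N, if the wrist force passes 120 N, or if a joint passes its speed limit or range.

### The arm

A 6-joint arm with a two-finger parallel gripper is mounted at the origin on the work surface. World frame = base frame: x ahead of the robot, y to its left, z up, the work surface at z = 0. Lengths are in m, angles in rad, forces in N, time in s.
With the tool pointing down it reaches from about 0.35 to 0.975 m from the base axis. Payload 4.9 kg.
Tool frame: the origin (TCP) lies on the centre line of the jaws, within the pads' length; the fingertips stand 19 mm ahead of it and the grasp point (between the pads) is the TCP; z points along the fingers, y is the line along which they close (so a half turn about z gives the same grasp; the last joint's range is limited). The gripper opens to 85 mm and grips with 20 to 120 N. Pads are 22 mm wide; open, the fingers measure 114 mm over their backs; the gripper's body (76 mm by 85 mm) begins 54 mm behind the grasp point. The pads swing forward as they close: fully open they stand 13 mm farther back than shut.
Start: joints at [1.135, 0.053, 1.613, -0, 1.476, -0.119], TCP at [0.195, 0.594, 0.25] pointing down, gripper open.
Joint ranges: [-3.01, 3.01], [-1.01, 2.22], [0.06, 2.58], [-1.02, 4.17], [0.09, 2.62], [-3.14, 3.14]. Speed limits (rad/s): [2.57, 2.57, 3.14, 3.14, 3.14, 3.14].

### API

Orientations are given as a unit quaternion [w, x, y, z].
In Python, from plant import state, grab_frame, ticket, spotter gives the robot as it stands.
- The arm moves only by the tool apply_moves, never from a script. Its argument "series" is a list of rows, each an object of numbers: "jaw": the closure, from 0 (fully open) to 1 (shut); "dx", "dy", "dz": the shift along the tool's x, y, z in mm; "turn": the turn about the tool's z in rad. A call has 1 to 5 rows; each row is the pose to reach, as a shift and turn from the pose commanded when the call began, along the tool's axes at that moment; what a row does not reach only later rows make up. A row lasts 1/12 s, in which the tool goes at most 41.7 mm and 7.16 degrees, less where a joint would pass 70% of its speed; a pose out of reach is approached as far as the arm can. A call with a gripper value outside its range is refused whole. The fingers move at their own pace and stop on an object; the grip force is fixed at half the most. Time passes only in rows, so rows that repeat a pose let the fingers close. It gives the time, the measured TCP pose, the force, the opening and the grip force at its end, in the units of the state.
- state(): the state, without advancing time (a new reading comes with each control period).
- grab_frame(name): name is "scene" or "side" or "wrist"; returns a dict with "pixels" (384x512x3 uint8, red, green, blue), "mtx" (3x3 intrinsics, pixels), "camera_from_world" (4x4, takes a point from world to camera coordinates). Camera axes: x right, y down, z forward; pixel columns grow to the right and rows downward; lengths in m; the calibration is good to about 2 mm. A picture is of the moment at which its call begins. There is no depth.
- ticket.job_done(): hands the job in; it is judged then, once.
Trained networks look in a picture, given as the dict that the camera call returned (one of the last four; its "shot" number tells which), for a name from the list of things; names that differ only in an ending like _2 or _b are one class to them, and where a whole thing is asked for, a point or a joint stands for the part that bears it (a point fixed in the world has none). Each returns a list of dicts, best first, with "conf" (0 to 1); they miss things now and then, are a little off and sometimes report something else, mostly with a low value. They report only what shows in the picture. A call takes as long as a camera call. They do not tell look-alikes from the thing itself.
- spotter.outline_of(picture, target): "region" (384x512 bool, what is visible of it) and "extent" ([left, top, right, bottom] in pixels, round what is visible of it).
The state is a dict: "time": time; "joint_pos": joint angles; "joint_vel": joint speeds; "joint_efforts": joint torques, N m; "tool_pos": TCP position; "tool_rot": TCP orientation; "contact_force": force on the tool from outside, world axes, zero at the start; "ft_torque": the same for the moment, N m; "gripper_width": opening from 0.0 (shut) to 1.0 (fully open); "grasp_force": force on a finger pad.
Only numpy, scipy, OpenCV 4.12 (cv2) and the standard library are available. Lean on these libraries where they do the work, as an engineer would, in place of code of your own. Each camera call takes 0.05 s, during which the arm holds its last target. There are 200 camera calls.

## Working session

There is one attempt and no reset: what is moved stays moved. The work goes in short steps, Python scripts to look and compute and a tool call to move; the robot and the scene stay as the last step left them, time stands still between calls to the robot, and variables do not carry over. Pictures are saved under pics/ and viewed, at most 10 in all, crops included, and the job is handed in when it is done.

Besides the shell and the picture viewer there is one more tool, called after "Request:" by a JSON object that holds its "method" and its "body". apply_moves: Moves the arm, as the interface text tells. Its arguments: {"type":"object","properties":{"series":{"type":"array","items":{"type":"object","properties":{"jaw":{"type":"number"},"dx":{"type":"number"},"dy":{"type":"number"},"dz":{"type":"number"},"turn":{"type":"number"}}}}},"required":["series"]}

```bash
mkdir -p pics; ls
cat > h.py <<'E'
import numpy as np, cv2
from plant import state, grab_frame, ticket, spotter
def save(f,n): cv2.imwrite('pics/'+n, cv2.cvtColor(f['pixels'],cv2.COLOR_RGB2BGR))
def P(f): return np.array(f['mtx'])@np.array(f['camera_from_world'])[:3]
def proj(f,p):
    q=P(f)@np.append(p,1); return q[:2]/q[2]
def at_z(f,uv,z):
    M=P(f); H=np.c_[M[:,0],M[:,1],M[:,2]*z+M[:,3]]
    q=np.linalg.solve(H,[uv[0],uv[1],1]); return q[:2]/q[2]
E
python3 - <<'E'
from h import *
s=state(); print(s)
fs={n:grab_frame(n) for n in('scene','side')}
for n,f in fs.items():
    save(f,n+'0.png'); print(n,np.round(np.linalg.inv(f['camera_from_world']),3).tolist(), np.round(f['mtx'],1).tolist())
    for t in ['caddy','new_round','new_square','new_slim','old_round','old_square','old_slim','brush','cutter','scraper']:
        print(n,t,[(round(d['conf'],2),list(map(int,d['extent'])),int(d['region'].sum())) for d in spotter.outline_of(f,t)])
E
```

```text
pics
{'time': 0.0, 'joint_pos': array([ 1.13499894e+00,  5.33692225e-02,  1.61431842e+00,  7.28291734e-06,
        1.47598901e+00, -1.19011072e-01]), 'joint_vel': array([ 6.53491457e-04,  4.84838811e-05, -1.36706867e-03,  9.43497105e-04,
       -1.66718176e-04, -3.44750455e-03]), 'joint_efforts': array([ 1.40705743e-03, -3.93662953e+01, -3.70184541e+01,  6.01147599e-05,
        6.71793692e-03, -4.65264733e-06]), 'tool_pos': array([0.19444958, 0.59335982, 0.24904072]), 'tool_rot': array([-2.88848589e-04,  1.57731941e-01,  9.87481417e-01, -1.00117211e-03]), 'contact_force': array([ 0.0062901 ,  0.18099916, -0.61764396]), 'ft_torque': array([-0.04418272, -0.04779316, -0.0176476 ]), 'grasp_force': 0.0, 'gripper_width': 0.9990228153421954}
scene [[-0.004, 0.559, -0.829, 1.435], [1.0, 0.023, 0.01, 0.053], [0.024, -0.829, -0.559, 0.674], [0.0, 0.0, 0.0, 1.0]] [[439.1, 0.0, 258.2], [0.0, 439.1, 197.7], [0.0, 0.0, 1.0]]
scene caddy [(0.75, [41, 174, 215, 276], 8235), (0.6, [335, 181, 369, 228], 1006)]
scene new_round [(0.77, [335, 183, 368, 231], 1051), (0.71, [384, 185, 418, 230], 1020)]
sce
[... 735 characters left out ...]
(0.81, [167, 118, 280, 188], 4286)]
side new_round [(0.74, [213, 232, 242, 287], 1303), (0.67, [201, 276, 238, 339], 1807)]
side new_square [(0.66, [256, 201, 284, 248], 1141)]
side new_slim [(0.95, [191, 194, 210, 236], 715), (0.71, [200, 116, 222, 140], 456)]
side old_round [(0.62, [190, 131, 209, 157], 459)]
side old_square [(0.71, [199, 117, 225, 141], 468)]
side old_slim [(0.92, [292, 115, 310, 150], 424), (0.6, [164, 248, 200, 283], 807), (0.54, [225, 106, 232, 131], 229)]
side brush [(0.75, [231, 210, 240, 237], 195), (0.63, [170, 118, 281, 189], 4191)]
side cutter [(0.71, [164, 252, 199, 284], 802)]
side scraper [(0.61, [295, 256, 344, 309], 2359), (0.24, [172, 113, 283, 187], 4237)]
```

```bash
python3 -c "
import cv2
a=cv2.imread('pics/scene0.png');b=cv2.imread('pics/side0.png')
cv2.imwrite('pics/a.png',cv2.resize(a[120:300,20:440],None,fx=1.9,fy=1.9,interpolation=2))
cv2.imwrite('pics/b.png',cv2.resize(b[90:350,120:380],None,fx=2.3,fy=2.3,interpolation=2))"
```

```text
(no output)
```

View pics/a.png

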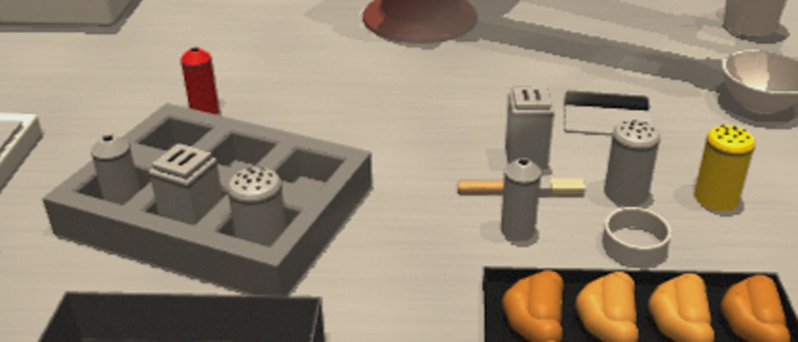

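View pics/b.png

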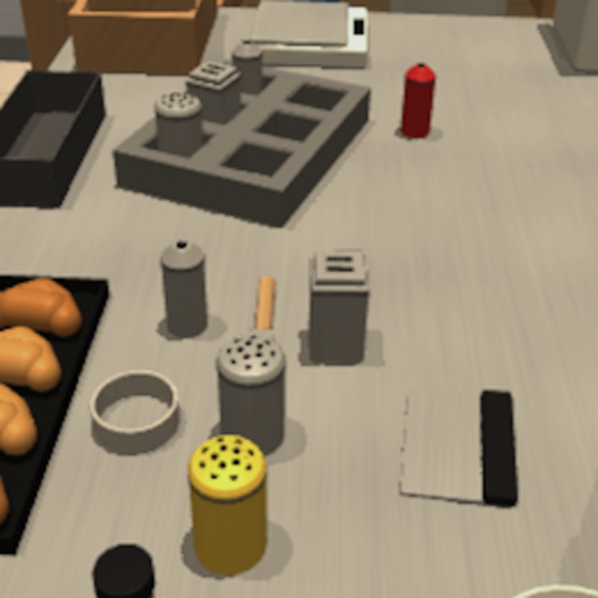

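The scene view (from the far side, right = +y) shows the caddy on the left with slim, square and round twins in that order towards +y. So slim goes in hole0, square in hole1 and round in hole2. The loose steel ones are slim ~(292,225), square ~(300,187) and round ~(352,207). The yellow and red look-alikes are ignored.

```bash
cat > fit.py <<'E'
from h import *
from scipy.optimize import least_squares, minimize
a=np.linspace(0,2*np.pi,60)
def cyl(r): # full width to 92, narrower top to 105
    return np.array([[r*k*np.cos(t),r*k*np.sin(t),z] for z,k in((0,1),(.092,1),(.105,.6)) for t in a])
def box(sx,sy,h): return np.array([[x,y,z] for x in(-sx/2,sx/2) for y in(-sy/2,sy/2) for z in(0,h)])
def sq(h=.056): return np.vstack([box(.056,.056,.092),box(.042,.042,.105)])
def place(pts,x,y,z,yaw):
    c,s=np.cos(yaw),np.sin(yaw); return pts@np.array([[c,s,0],[-s,c,0],[0,0,1]])+[x,y,z]
def pix(f,pts):
    q=np.c_[pts,np.ones(len(pts))]@P(f).T; return q[:,:2]/q[:,2:]
def render(f,pts):
    m=np.zeros((384,512),np.uint8); h=cv2.convexHull(pix(f,pts).astype(np.float32))
    cv2.fillPoly(m,[np.round(h*16).astype(np.int32)],255,shift=4,lineType=cv2.LINE_AA); return m/255.
def fitmask(obs,pts,x0,step,ignore=None):
    def cost(p):
        c=0
        for i,(f,m) in enumerate(obs):
            d=np.abs(cv2.GaussianBlur(render(f,place(pts,*p)),(5,5),1)-cv2.GaussianBlur(m.astype(float),(5,5),1))
            if ignore is not None: d=d[~ignore[i]]
            c+=(d**2).sum()/m.sum()
        return c
    n=len(x0); best=None
    for s in(1,.3):
        r=minimize(cost,x0,method='Nelder-Mead',options=dict(initial_simplex=np.vstack([x0]+[np.array(x0)+s*step*np.eye(n)[i] for i in range(n)]),xatol=1e-4,fatol=1e-5,maxiter=400)); x0=r.x
    return r.x,r.fun
E
cat > m1.py <<'E'
from fit import *
F=[grab_frame('scene'),grab_frame('side')]
def pick(i,t,uv):
    c=[d for d in spotter.outline_of(F[i],t) if d['extent'][0]<=uv[0]<=d['extent'][2] and d['extent'][1]<=uv[1]<=d['extent'][3]]
    return c[0]['region'] if c else None
def tri(u,v):
    A=[]
    for f,p in zip(F,(u,v)):
        M=P(f); A+= [p[0]*M[2]-M[0],p[1]*M[2]-M[1]]
    w=np.linalg.svd(np.array(A))[2][-1]; return w[:3]/w[3]
for n,pts,u,v in [('new_slim',cyl(.022),(292,225),(201,215)),('new_square',sq(),(300,187),(270,225)),('new_round',cyl(.03),(352,207),(227,260))]:
    obs=[(F[i],pick(i,n,p)) for i,p in enumerate((u,v))]
    if any(o[1] is None for o in obs): print(n,'missing'); continue
    t=tri(u,v); st=np.array([.02,.02,.02,.3])
    if n=='new_square': x,c=fitmask(obs,pts,[t[0],t[1],0,.05],st)
    else:
        # yaw irrelevant
        x,c=fitmask(obs,pts,[t[0],t[1],0,0],st*[1,1,1,.01])
    print(n,'tri',t.round(3),'fit',x.round(4),round(c,3))
obs=[(F[0],pick(0,'caddy',(128,225))),(F[1],pick(1,'caddy',(225,150)))]
# ignore zone: above the caddy where twins stand
ign=[]
for i,f in enumerate(F):
    g=np.zeros((384,512),bool)
    for t in('old_round','old_square','old_slim'):
        for d in spotter.outline_of(f,t): g|=cv2.dilate(d['region'].astype(np.uint8),np.ones((5,5)))>0
    # only interior/holes: fill
    ign.append(g)
m=[cv2.morphologyEx(o[1].astype(np.uint8),cv2.MORPH_CLOSE,np.ones((5,5))) for o in obs]
m2=[]
for q in m:
    cs,_=cv2.findContours(q,cv2.RETR_EXTERNAL,cv2.CHAIN_APPROX_NONE); z=np.zeros_like(q); cv2.drawContours(z,[max(cs,key=cv2.contourArea)],-1,1,-1); m2.append(z>0)
t=tri((128,225),(225,150)); print(t)
for y0 in(-.4,.0,.4):
    print('caddy',*fitmask(list(zip(F,m2)),box(.24,.32,.055),[t[0],t[1],0,y0],np.array([.03,.03,.01,.2]),ign))
E
python3 m1.py
```

```text
new_slim tri [0.617 0.144 0.046] fit [ 0.6177  0.148  -0.0019  0.0014] 0.091
new_square tri [0.452 0.175 0.049] fit [0.4598 0.1693 0.0041 0.0192] 0.129
new_round tri [0.54  0.297 0.05 ] fit [0.5332 0.2997 0.0028 0.0028] 0.118
[ 0.59820578 -0.24663006  0.01692448]
caddy [ 0.58636177 -0.23446862  0.00067502 -0.34373708] 0.002697987264890739
caddy [ 0.58669417 -0.23445885  0.000855   -0.34211949] 0.0028174773617463842
caddy [ 5.86348827e-01 -2.36197055e-01 -5.06182426e-04 -3.44364741e-01] 0.0031611596461845765
```

```bash
cat > plan.py <<'E'
import sys
from h import *
from scipy.spatial.transform import Rotation as Ro
def tool():
    s=state(); w,x,y,z=s['tool_rot']; return s,Ro.from_quat([x,y,z,w]).as_matrix()
def plan(x,y,z,yaw=None):
    s,R=tool(); p=R.T@(np.array([x,y,z])-s['tool_pos'])*1000
    cy=np.arctan2(R[1,1],R[0,1]); t=0 if yaw is None else (cy-yaw+np.pi/2)%np.pi-np.pi/2
    print('t',round(s['time'],2),'pos',s['tool_pos'].round(4),'yaw',round(cy,3),'w',round(s['gripper_width'],2),'F',s['contact_force'].round(1),'gf',round(s['grasp_force'],1),'tilt',round(float(np.arccos(-R[2,2])),3),'j6',round(s['joint_pos'][5],2),'-> d',p.round(1),'turn',round(t,3))
if __name__=='__main__': plan(*map(float,sys.argv[1:]))
E
python3 plan.py .5 .2 .33 1.57
```

```text
t 1.9 pos [0.1947 0.5939 0.2503] yaw 1.254 w 1.0 F [ 0.1 -0.4  0.2] gf 0.0 tilt 0.0 j6 -0.12 -> d [-412.8 -279.2  -79.7] turn -0.316
```

Request:
{"method": "apply_moves", "body": {"series": [{"dx": -35,"dy": -24,"dz": -16,"turn": -0.08},{"dx": -70,"dy": -48,"dz": -32,"turn": -0.16},{"dx": -105,"dy": -72,"dz": -48,"turn": -0.24},{"dx": -140,"dy": -95,"dz": -64,"turn": -0.316},{"dx": -170,"dy": -115,"dz": -80,"turn": -0.316}]}}

```text
invalid input at $.series[0]: expected keys jaw, dx, dy, dz, turn
```

```bash
python3 plan.py .5 .2 .33 1.57
```

```text
t 1.9 pos [0.1947 0.5939 0.2503] yaw 1.254 w 1.0 F [ 0.1 -0.4  0.2] gf 0.0 tilt 0.0 j6 -0.12 -> d [-412.8 -279.2  -79.7] turn -0.316
```

Request:
{"method": "apply_moves", "body": {"series": [{"jaw": 0,"dx": -35,"dy": -24,"dz": -16,"turn": -0.08},{"jaw": 0,"dx": -70,"dy": -48,"dz": -32,"turn": -0.16},{"jaw": 0,"dx": -105,"dy": -72,"dz": -48,"turn": -0.24},{"jaw": 0,"dx": -140,"dy": -95,"dz": -64,"turn": -0.316},{"jaw": 0,"dx": -170,"dy": -115,"dz": -80,"turn": -0.316}]}}

```text
time: 2.32
tool_pos: [0.3141, 0.4387, 0.326]
tool_rot: [-0.0, -0.001, 1.0, -0.0]
contact_force: [0.5, 0.8, 0.0]
gripper_width: 1.001
grasp_force: 0.0
```

```bash
python3 plan.py .5 .2 .33 1.57
```

```text
t 2.32 pos [0.3141 0.4387 0.326 ] yaw 1.573 w 1.0 F [0.5 0.8 0. ] gf 0.0 tilt 0.0 j6 -0.76 -> d [-185.3 -239.1   -3.9] turn 0.003
```

Request:
{"method": "apply_moves", "body": {"series": [{"jaw": 0,"dx": -25,"dy": -32,"dz": 0,"turn": 0},{"jaw": 0,"dx": -50,"dy": -64,"dz": 0,"turn": 0},{"jaw": 0,"dx": -75,"dy": -96,"dz": 0,"turn": 0},{"jaw": 0,"dx": -100,"dy": -128,"dz": 0,"turn": 0},{"jaw": 0,"dx": -125,"dy": -160,"dz": 0,"turn": 0}]}}

```text
time: 2.73
tool_pos: [0.4393, 0.2785, 0.326]
tool_rot: [0.0, 0.0, 1.0, 0.0]
contact_force: [1.0, 0.4, -0.1]
gripper_width: 1.005
grasp_force: 0.0
```

Request:
{"method": "apply_moves", "body": {"series": [{"jaw": 0,"dx": -25,"dy": -32,"dz": 0,"turn": 0},{"jaw": 0,"dx": -55,"dy": -72,"dz": 0,"turn": 0},{"jaw": 0,"dx": -55,"dy": -72,"dz": 0,"turn": 0},{"jaw": 0,"dx": -55,"dy": -72,"dz": 0,"turn": 0}]}}

```text
time: 3.07
tool_pos: [0.4946, 0.2061, 0.3254]
tool_rot: [-0.0, 0.003, 1.0, -0.0]
contact_force: [-0.2, 0.2, -0.4]
gripper_width: 1.001
grasp_force: 0.0
```

```bash
cat > w.py <<'E'
import sys
from h import *
from plan import plan
f=grab_frame('wrist'); save(f,sys.argv[1]+'.png'); plan(.46,.169,.2,1.59)
print(np.round(np.linalg.inv(f['camera_from_world']),3).tolist(), np.round(f['mtx'],1).tolist())
for t in sys.argv[2:]:
    print(t,[(round(d['conf'],2),list(map(int,d['extent'])),int(d['region'].sum())) for d in spotter.outline_of(f,t)])
E
python3 w.py w1 new_slim new_square new_round
```

```text
t 3.12 pos [0.4937 0.2076 0.3255] yaw 1.568 w 0.99 F [-0.   0.5  0.7] gf 0.0 tilt 0.001 j6 -1.31 -> d [ 33.5 -38.7 125.5] turn -0.022
[[0.006, 0.945, 0.328, 0.41], [1.0, -0.005, -0.002, 0.208], [0.0, 0.328, -0.945, 0.449], [0.0, 0.0, 0.0, 1.0]] [[302.4, 0.0, 256.2], [0.0, 302.4, 190.8], [0.0, 0.0, 1.0]]
new_slim [(0.93, [200, 209, 232, 266], 1469)]
new_square [(0.69, [194, 100, 253, 156], 2604), (0.2, [277, 0, 384, 76], 7234)]
new_round [(0.6, [295, 149, 353, 211], 2464), (0.6, [375, 156, 451, 216], 3137)]
```

View pics/w1.png

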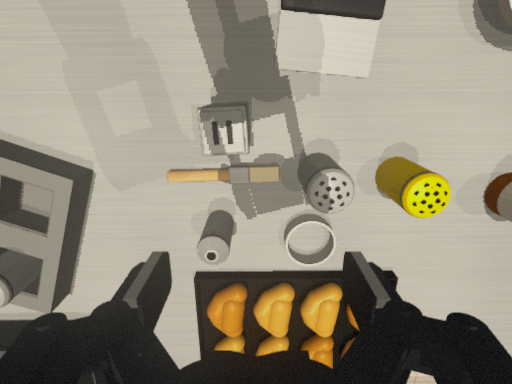

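The wrist view shows square (224,129), round (328,183) and slim (215,238), consistent with the fits. I'll refine by adding this view.

```bash
cat > m2.py <<'E'
from fit import *
F=[grab_frame(n) for n in('scene','side','wrist')]
for n,pts,uvs,x0 in [('new_slim',cyl(.022),((292,225),(201,215),(215,238)),(.618,.148)),('new_square',sq(),((300,187),(270,225),(224,129)),(.46,.169)),('new_round',cyl(.03),((352,207),(227,260),(328,183)),(.533,.3))]:
    obs=[]
    for i,u in enumerate(uvs):
        for d in spotter.outline_of(F[i],n):
            if d['region'][u[1]-3:u[1]+4,u[0]-3:u[0]+4].any(): obs.append((F[i],d['region'])); break
    st=np.array([.01,.01,.01,.2 if n=='new_square' else .001])
    for o in (obs,obs[-1:]):
        x,c=fitmask(o,pts,[*x0,0,0],st); print(n,len(o),x.round(4),round(c,3))
# square cap/edge angle
f=F[2]; g=cv2.cvtColor(f['pixels'],cv2.COLOR_RGB2GRAY)[90:165,185:265]
c=cv2.Canny(cv2.resize(g,None,fx=4,fy=4,interpolation=cv2.INTER_CUBIC),40,120)
L=cv2.HoughLinesP(c,1,np.pi/360,40,minLineLength=50,maxLineGap=8)
print(sorted([(round(float(np.hypot(x2-x1,y2-y1))),round(float(np.degrees(np.arctan2(y2-y1,x2-x1))),1),(int(x1)//4+185,int(y1)//4+90)) for x1,y1,x2,y2 in L[:,0]])[::-1][:12])
E
python3 m2.py
```

```text
new_slim 3 [ 6.186e-01  1.478e-01 -1.300e-03  6.000e-04] 0.077
new_slim 1 [ 0.6276  0.1454 -0.0174  0.0034] 0.002
new_square 2 [0.4593 0.1696 0.001  0.0251] 0.036
new_square 1 [ 0.46    0.1689 -0.006   0.0573] 0.004
new_round 3 [5.335e-01 2.995e-01 2.600e-03 3.000e-04] 0.12
new_round 1 [ 0.5363  0.3018 -0.0073  0.0015] 0.004
[(69, 89.2, (244, 127)), (68, 85.0, (209, 126))]
```

Request:
{"method": "apply_moves", "body": {"series": [{"jaw": 0,"dx": 17,"dy": -19,"dz": 30,"turn": -0.04},{"jaw": 0,"dx": 34,"dy": -38.5,"dz": 60,"turn": -0.04},{"jaw": 0,"dx": 34,"dy": -38.5,"dz": 95,"turn": -0.04},{"jaw": 0,"dx": 34,"dy": -38.5,"dz": 130,"turn": -0.04},{"jaw": 0,"dx": 34,"dy": -38.5,"dz": 160,"turn": -0.04}]}}

```text
time: 4.28
tool_pos: [0.4586, 0.1692, 0.1636]
tool_rot: [-0.0, -0.019, 1.0, -0.0]
contact_force: [0.2, -0.4, 0.9]
gripper_width: 1.003
grasp_force: 0.0
```

```bash
python3 plan.py .4595 .169 .078 1.61
```

```text
t 4.28 pos [0.4586 0.1692 0.1636] yaw 1.609 w 1.0 F [ 0.2 -0.4  0.9] gf 0.0 tilt 0.0 j6 -1.41 -> d [-0.9 -0.2 85.6] turn -0.001
```

Request:
{"method": "apply_moves", "body": {"series": [{"jaw": 0,"dx": -1,"dy": 0,"dz": 30,"turn": 0},{"jaw": 0,"dx": -1,"dy": 0,"dz": 60,"turn": 0},{"jaw": 0,"dx": -1,"dy": 0,"dz": 87,"turn": 0},{"jaw": 0,"dx": -1,"dy": 0,"dz": 87,"turn": 0},{"jaw": 1,"dx": -1,"dy": 0,"dz": 87,"turn": 0}]}}

```text
time: 4.7
tool_pos: [0.4592, 0.1694, 0.0774]
tool_rot: [-0.002, -0.02, 1.0, -0.0]
contact_force: [0.8, 0.3, 0.6]
gripper_width: 0.883
grasp_force: 0.0
```

Request:
{"method": "apply_moves", "body": {"series": [{"jaw": 1,"dx": 0,"dy": 0,"dz": 0,"turn": 0},{"jaw": 1,"dx": 0,"dy": 0,"dz": 0,"turn": 0},{"jaw": 1,"dx": 0,"dy": 0,"dz": 0,"turn": 0},{"jaw": 1,"dx": 0,"dy": 0,"dz": 0,"turn": 0},{"jaw": 1,"dx": 0,"dy": 0,"dz": 0,"turn": 0}]}}

```text
time: 5.12
tool_pos: [0.4625, 0.17, 0.0814]
tool_rot: [0.003, -0.02, 1.0, 0.0]
contact_force: [-0.4, -2.1, 6.6]
gripper_width: 0.647
grasp_force: 64.6
```

```bash
python3 plan.py .532 -.216 .23 1.227
```

```text
t 5.12 pos [0.4625 0.17   0.0814] yaw 1.61 w 0.65 F [-0.4 -2.1  6.6] gf 64.6 tilt 0.005 j6 -1.41 -> d [ -55.1 -388.3 -148.5] turn 0.383
```

Request:
{"method": "apply_moves", "body": {"series": [{"jaw": 1,"dx": 0,"dy": 0,"dz": -20,"turn": 0},{"jaw": 1,"dx": 0,"dy": 0,"dz": -50,"turn": 0},{"jaw": 1,"dx": 0,"dy": 0,"dz": -85,"turn": 0},{"jaw": 1,"dx": 0,"dy": -20,"dz": -120,"turn": 0},{"jaw": 1,"dx": -5,"dy": -50,"dz": -150,"turn": 0.08}]}}

```text
time: 5.53
tool_pos: [0.4664, 0.1219, 0.2301]
tool_rot: [0.0, 0.019, 1.0, 0.001]
contact_force: [2.1, -0.0, -2.8]
gripper_width: 0.647
grasp_force: 65.1
```

```bash
python3 plan.py .532 -.216 .23 1.227
```

```text
t 5.53 pos [0.4664 0.1219 0.2301] yaw 1.533 w 0.65 F [ 2.1 -0.  -2.8] gf 65.1 tilt 0.002 j6 -1.43 -> d [ -78.4 -335.1   -0.4] turn 0.306
```

Request:
{"method": "apply_moves", "body": {"series": [{"jaw": 1,"dx": -8,"dy": -34,"dz": -10,"turn": 0.06},{"jaw": 1,"dx": -16,"dy": -68,"dz": -20,"turn": 0.12},{"jaw": 1,"dx": -24,"dy": -102,"dz": -30,"turn": 0.18},{"jaw": 1,"dx": -32,"dy": -136,"dz": -30,"turn": 0.24},{"jaw": 1,"dx": -40,"dy": -170,"dz": -30,"turn": 0.306}]}}

```text
time: 5.95
tool_pos: [0.5003, -0.0523, 0.2588]
tool_rot: [0.001, 0.174, 0.985, 0.0]
contact_force: [0.8, 0.8, -2.6]
gripper_width: 0.645
grasp_force: 65.1
```

Request:
{"method": "apply_moves", "body": {"series": [{"jaw": 1,"dx": 5,"dy": -32,"dz": 0,"turn": 0},{"jaw": 1,"dx": 10,"dy": -65,"dz": 0,"turn": 0},{"jaw": 1,"dx": 10,"dy": -65,"dz": 0,"turn": 0},{"jaw": 1,"dx": 10,"dy": -65,"dz": 0,"turn": 0}]}}

```text
time: 6.28
tool_pos: [0.4679, -0.1094, 0.2574]
tool_rot: [-0.0, 0.174, 0.985, 0.0]
contact_force: [0.3, 0.1, -2.7]
gripper_width: 0.644
grasp_force: 65.5
```

```bash
python3 w.py w2 new_square caddy old_square; python3 plan.py .532 -.216 .23 1.227
```

```text
t 6.33 pos [ 0.4683 -0.1085  0.2575] yaw 1.223 w 0.65 F [ 0.5 -0.2 -3.1] gf 65.5 tilt 0.001 j6 -1.61 -> d [102.5 258.   57.8] turn -0.367
[[0.343, 0.887, 0.308, 0.388], [0.939, -0.325, -0.112, -0.079], [0.001, 0.328, -0.945, 0.381], [0.0, 0.0, 0.0, 1.0]] [[302.4, 0.0, 256.2], [0.0, 302.4, 190.8], [0.0, 0.0, 1.0]]
new_square [(0.65, [51, 180, 331, 358], 15001), (0.6, [188, 168, 327, 346], 21072)]
caddy [(0.62, [49, 181, 329, 356], 15062)]
old_square [(0.69, [188, 321, 207, 359], 221), (0.68, [45, 179, 327, 356], 15088)]
t 6.48 pos [ 0.4689 -0.1075  0.2577] yaw 1.226 w 0.65 F [-0.2  0.4 -2.9] gf 65.5 tilt 0.0 j6 -1.61 -> d [-96.1 -80.8  27.6] turn -0.001
```

View pics/w2.png

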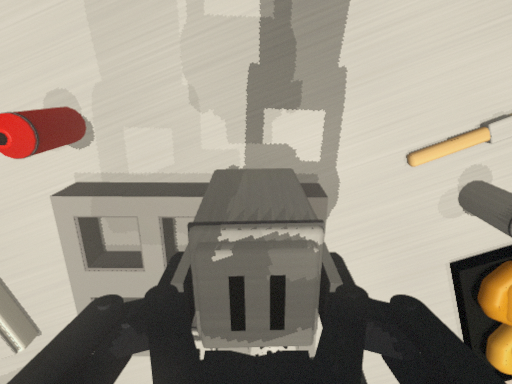

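The view shows the caddy's near edge horizontal (row ~196), so yaw is right. Hole0's mouth is about (78–143, 217–270). I'll compare it with the projected model.

```bash
cat > ov.py <<'E'
from fit import *
f=grab_frame('wrist')
x=(.5864,-.2345,0,-.343)
pts=np.array([[-.12,-.16,.055],[-.12,.16,.055],[-.12,-.16,0],[-.12,.16,0],[-.0925,-.135,.055],[-.0925,-.065,.055],[-.0225,-.135,.055],[-.0225,-.065,.055]])
q=pix(f,place(pts,*x)); print(q.round(1).tolist())
im=cv2.cvtColor(f['pixels'],cv2.COLOR_RGB2BGR); im=cv2.resize(im[160:320,30:360],None,fx=2.4,fy=2.4,interpolation=cv2.INTER_CUBIC)
for u in q: cv2.circle(im,tuple(int(v) for v in (u-[30,160]+.5)*2.4),3,(0,0,255),1)
cv2.imwrite('pics/ov.png',im)
E
python3 ov.py
```

```text
[[46.4, 195.7], [324.8, 195.0], [73.7, 181.4], [315.9, 180.8], [73.0, 217.6], [132.3, 217.4], [84.2, 268.6], [140.0, 268.5]]
```

View pics/ov.png

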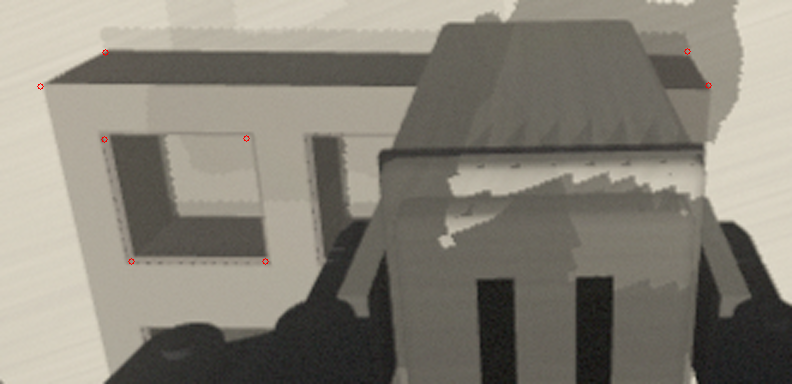

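The real pocket is about 2 px right and up of the model, so I correct the caddy by about (-1.3, +1.3) mm in its own axes.

```bash
python3 plan.py .5310 -.2145 .165 1.227
```

```text
t 6.53 pos [ 0.4689 -0.1075  0.2578] yaw 1.226 w 0.64 F [ 0.7  0.3 -2.6] gf 65.5 tilt 0.0 j6 -1.61 -> d [-94.6 -79.7  92.7] turn -0.001
```

Request:
{"method": "apply_moves", "body": {"series": [{"jaw": 1,"dx": -28,"dy": -24,"dz": 5,"turn": 0},{"jaw": 1,"dx": -56,"dy": -48,"dz": 20,"turn": 0},{"jaw": 1,"dx": -80,"dy": -70,"dz": 50,"turn": 0},{"jaw": 1,"dx": -95,"dy": -80,"dz": 80,"turn": 0},{"jaw": 1,"dx": -95,"dy": -80,"dz": 93,"turn": 0}]}}

```text
time: 6.95
tool_pos: [0.5309, -0.2171, 0.1601]
tool_rot: [-0.002, 0.173, 0.985, 0.0]
contact_force: [-1.5, 1.1, -3.6]
gripper_width: 0.646
grasp_force: 65.6
```

Request:
{"method": "apply_moves", "body": {"series": [{"jaw": 1,"dx": 0,"dy": 0,"dz": 0,"turn": 0},{"jaw": 1,"dx": 0,"dy": 0,"dz": 0,"turn": 0}]}}

```text
time: 7.12
tool_pos: [0.5306, -0.2147, 0.1639]
tool_rot: [-0.001, 0.172, 0.985, 0.001]
contact_force: [0.4, -0.2, -2.9]
gripper_width: 0.647
grasp_force: 65.6
```

```bash
python3 plan.py .5310 -.2145 .094 1.227
python3 - <<'E'
from fit import *
F=[grab_frame('scene'),grab_frame('side')]
# expected base = tcp - .0800
for n in ('new_square',):
  obs=[]
  for f in F:
    u=proj(f,[.531,-.2145,.14])
    for d in spotter.outline_of(f,n):
        e=d['extent']; print(u.round(),e,round(d['conf'],2),d['region'].sum())
for i,f in enumerate(F):
    im=cv2.cvtColor(f['pixels'],cv2.COLOR_RGB2BGR); 
    c=[(30,110,210,280),(150,50,330,200)][i]
    im=im[c[1]:c[3],c[0]:c[2]]; cv2.imwrite(f'pics/c{i}.png',cv2.resize(im,(390,400),interpolation=cv2.INTER_CUBIC))
cv2.imwrite('pics/cc.png',np.hstack([cv2.imread(f'pics/c{i}.png') for i in(0,1)]))
E
```

```text
t 7.12 pos [ 0.5306 -0.2147  0.1639] yaw 1.225 w 0.65 F [ 0.4 -0.2 -2.9] gf 65.6 tilt 0.003 j6 -1.74 -> d [-0.5  0.3 69.9] turn -0.002
[142. 169.] [125.6, 142.3, 160.1, 196.1] 0.97 1232
[142. 169.] [44.4, 174.4, 216.1, 273.9] 0.45 8048
[246. 118.] [238.8, 101.5, 260.6, 140.7] 0.84 623
```

View pics/cc.png

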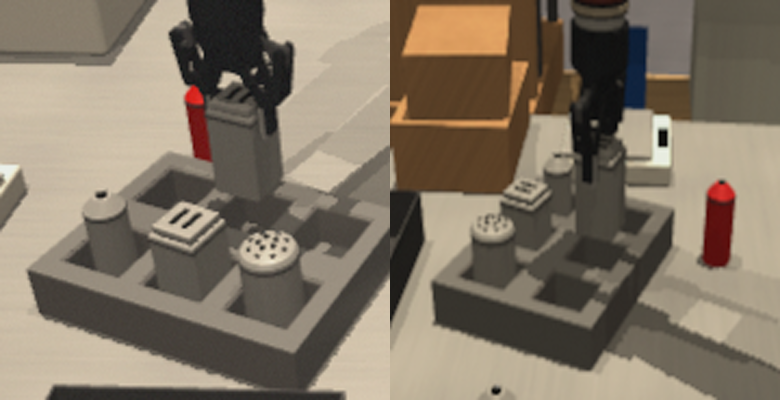

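The square hangs upright over the middle pocket with its bottom at ~84 mm height. Lowering it.

Request:
{"method": "apply_moves", "body": {"series": [{"jaw": 1,"dx": 0,"dy": 0,"dz": 12,"turn": 0},{"jaw": 1,"dx": 0,"dy": 0,"dz": 24,"turn": 0},{"jaw": 1,"dx": 0,"dy": 0,"dz": 32,"turn": 0},{"jaw": 1,"dx": 0,"dy": 0,"dz": 40,"turn": 0},{"jaw": 1,"dx": 0,"dy": 0,"dz": 40,"turn": 0}]}}

```text
time: 7.73
tool_pos: [0.5298, -0.2154, 0.1219]
tool_rot: [-0.001, 0.173, 0.985, 0.001]
contact_force: [2.3, -0.9, -3.6]
gripper_width: 0.647
grasp_force: 65.5
```

```bash
python3 plan.py .5310 -.2145 .094 1.227
```

```text
t 7.73 pos [ 0.5298 -0.2154  0.1219] yaw 1.224 w 0.65 F [ 2.3 -0.9 -3.6] gf 65.5 tilt 0.003 j6 -1.74 -> d [-0.9  1.2 27.9] turn -0.003
```

Bottom is ~13 mm below the mouth with no contact. Continuing down and releasing.

Request:
{"method": "apply_moves", "body": {"series": [{"jaw": 1,"dx": 0,"dy": 0,"dz": 12,"turn": 0},{"jaw": 1,"dx": 0,"dy": 0,"dz": 22,"turn": 0},{"jaw": 1,"dx": 0,"dy": 0,"dz": 29,"turn": 0},{"jaw": 1,"dx": 0,"dy": 0,"dz": 29,"turn": 0}]}}

```text
time: 8.07
tool_pos: [0.5298, -0.2155, 0.0933]
tool_rot: [-0.001, 0.173, 0.985, 0.001]
contact_force: [0.8, -0.3, -3.8]
gripper_width: 0.648
grasp_force: 65.5
```

Request:
{"method": "apply_moves", "body": {"series": [{"jaw": 0,"dx": 0,"dy": 0,"dz": 0,"turn": 0},{"jaw": 0,"dx": 0,"dy": 0,"dz": 0,"turn": 0},{"jaw": 0,"dx": 0,"dy": 0,"dz": 0,"turn": 0},{"jaw": 0,"dx": 0,"dy": 0,"dz": 0,"turn": 0}]}}

```text
time: 8.4
tool_pos: [0.5316, -0.2165, 0.0971]
tool_rot: [0.001, 0.172, 0.985, -0.0]
contact_force: [0.2, -1.2, -0.8]
gripper_width: 1.001
grasp_force: 0.0
```

Request:
{"method": "apply_moves", "body": {"series": [{"jaw": 0,"dx": 0,"dy": 0,"dz": -15,"turn": 0},{"jaw": 0,"dx": 0,"dy": 0,"dz": -45,"turn": 0},{"jaw": 0,"dx": 0,"dy": 0,"dz": -80,"turn": 0},{"jaw": 0,"dx": 0,"dy": 0,"dz": -115,"turn": 0},{"jaw": 0,"dx": 30,"dy": 0,"dz": -145,"turn": 0}]}}

```text
time: 8.82
tool_pos: [0.5056, -0.2074, 0.2439]
tool_rot: [0.002, 0.172, 0.985, -0.001]
contact_force: [-0.5, -0.1, 0.1]
gripper_width: 0.998
grasp_force: 0.0
```

```bash
python3 plan.py .536 .300 .25 1.227
cat > chk.py <<'E'
import sys
from fit import *
# fit z of a shaker in caddy from scene+side masks
n=sys.argv[1]; x0=list(map(float,sys.argv[2:4])); pts={'new_square':sq(),'new_round':cyl(.03),'new_slim':cyl(.022)}[n]
pts=pts[pts[:,2]>.05]; pts=np.vstack([pts,[[*p[:2],.047] for p in pts if abs(p[2]-.092)<1e-6]])
for cam in('scene','side','wrist'):
    f=grab_frame(cam); e=pix(f,place(pts,*x0,.01,-.343)); 
    print(cam,'pred',e.min(0).round(),e.max(0).round(),[(round(d['conf'],2),np.round(d['extent']).astype(int).tolist()) for t in (n,'old'+n[3:]) for d in spotter.outline_of(f,t)])
    save(f,f'k_{n}_{cam}.png')
E
python3 chk.py new_square .531 -.2145
```

```text
t 8.82 pos [ 0.5056 -0.2074  0.2439] yaw 1.224 w 1.0 F [-0.5 -0.1  0.1] gf 0.0 tilt 0.005 j6 -1.75 -> d [143.7 487.5  -7.1] turn -0.003
scene pred [128. 172.] [162. 206.] [(0.64, [129, 170, 162, 211]), (0.65, [98, 194, 136, 238]), (0.37, [319, 167, 362, 188])]
side pred [234. 122.] [258. 149.] [(0.96, [239, 125, 261, 152]), (0.66, [200, 116, 225, 143])]
wrist pred [226. 174.] [287. 242.] [(0.96, [224, 165, 290, 243]), (0.74, [230, 260, 285, 342])]
```

Square is seated. Next is the round.

Request:
{"method": "apply_moves", "body": {"series": [{"jaw": 0,"dx": 10,"dy": 38,"dz": -2,"turn": 0},{"jaw": 0,"dx": 20,"dy": 76,"dz": -4,"turn": 0},{"jaw": 0,"dx": 30,"dy": 114,"dz": -6,"turn": 0},{"jaw": 0,"dx": 40,"dy": 152,"dz": -6,"turn": 0},{"jaw": 0,"dx": 50,"dy": 190,"dz": -6,"turn": 0}]}}

```text
time: 9.68
tool_pos: [0.5205, -0.0086, 0.2452]
tool_rot: [-0.001, 0.173, 0.985, 0.0]
contact_force: [0.9, 0.0, -0.8]
gripper_width: 0.996
grasp_force: 0.0
```

Request:
{"method": "apply_moves", "body": {"series": [{"jaw": 0,"dx": 12,"dy": 38,"dz": 0,"turn": 0},{"jaw": 0,"dx": 24,"dy": 76,"dz": 0,"turn": 0},{"jaw": 0,"dx": 36,"dy": 114,"dz": 0,"turn": 0},{"jaw": 0,"dx": 48,"dy": 152,"dz": 0,"turn": 0},{"jaw": 0,"dx": 60,"dy": 190,"dz": 0,"turn": 0}]}}

```text
time: 10.1
tool_pos: [0.5283, 0.1908, 0.2449]
tool_rot: [-0.001, 0.172, 0.985, -0.0]
contact_force: [2.2, 0.5, -0.3]
gripper_width: 1.0
grasp_force: 0.0
```

```bash
python3 plan.py .535 .300 .17 1.227
python3 - <<'E'
from fit import *
f=grab_frame('wrist'); 
for d in spotter.outline_of(f,'new_round')+spotter.outline_of(f,'new_slim'):
    print(round(d['conf'],2),d['extent'])
    for nm,r,x0 in(('r',.03,(.535,.3)),('s',.022,(.62,.147))):
        u=proj(f,[*x0,.08]).astype(int)
        if 0<=u[0]<512 and 0<=u[1]<384 and d['region'][u[1],u[0]]:
            for p,c in (fitmask([(f,d['region'])],cyl(r),[*x0,0,0],np.array([.01,.01,.005,.001])),): print(nm,p.round(4),round(c,4))
E
```

```text
t 10.1 pos [0.5283 0.1908 0.2449] yaw 1.224 w 1.0 F [ 2.2  0.5 -0.3] gf 0.0 tilt 0.002 j6 -1.01 -> d [ 30.7 105.1  74.8] turn -0.003
0.86 [415.8, 72.8, 511.0, 143.4]
0.58 [315.7, 107.4, 400.9, 178.1]
r [ 0.5366  0.302  -0.0064  0.0007] 0.0029
0.71 [226.6, 217.6, 267.4, 291.7]
s [ 6.241e-01  1.455e-01 -1.040e-02 -4.000e-04] 0.0019
0.16 [2.2, 218.2, 106.7, 384.0]
```

Request:
{"method": "apply_moves", "body": {"series": [{"jaw": 0,"dx": 10,"dy": 35,"dz": 0,"turn": 0},{"jaw": 0,"dx": 20,"dy": 70,"dz": 10,"turn": 0},{"jaw": 0,"dx": 30,"dy": 104,"dz": 35,"turn": 0},{"jaw": 0,"dx": 30,"dy": 104,"dz": 65,"turn": 0},{"jaw": 0,"dx": 30,"dy": 104,"dz": 75,"turn": 0}]}}

```text
time: 10.67
tool_pos: [0.5336, 0.2961, 0.1653]
tool_rot: [-0.004, 0.172, 0.985, -0.003]
contact_force: [-0.7, -0.5, -1.8]
gripper_width: 1.001
grasp_force: 0.0
```

```bash
python3 plan.py .535 .301 .078 1.227
```

```text
t 10.67 pos [0.5336 0.2961 0.1653] yaw 1.225 w 1.0 F [-0.7 -0.5 -1.8] gf 0.0 tilt 0.009 j6 -0.84 -> d [-0.2  5.6 87.3] turn -0.002
```

Request:
{"method": "apply_moves", "body": {"series": [{"jaw": 0,"dx": 0,"dy": 3,"dz": 20,"turn": 0},{"jaw": 0,"dx": 0,"dy": 3,"dz": 50,"turn": 0},{"jaw": 0,"dx": 0,"dy": 3,"dz": 75,"turn": 0},{"jaw": 0,"dx": 0,"dy": 3,"dz": 90,"turn": 0},{"jaw": 0,"dx": 0,"dy": 3,"dz": 90,"turn": 0}]}}

```text
time: 11.08
tool_pos: [0.5343, 0.2964, 0.0763]
tool_rot: [-0.004, 0.174, 0.985, -0.003]
contact_force: [-0.8, -0.4, -0.6]
gripper_width: 1.001
grasp_force: 0.0
```

Request:
{"method": "apply_moves", "body": {"series": [{"jaw": 1,"dx": 0,"dy": 0,"dz": 0,"turn": 0},{"jaw": 1,"dx": 0,"dy": 0,"dz": 0,"turn": 0},{"jaw": 1,"dx": 0,"dy": 0,"dz": 0,"turn": 0},{"jaw": 1,"dx": 0,"dy": 0,"dz": 0,"turn": 0},{"jaw": 1,"dx": 0,"dy": 0,"dz": 0,"turn": 0}]}}

```text
time: 11.5
tool_pos: [0.5385, 0.2995, 0.0837]
tool_rot: [0.002, 0.173, 0.985, 0.0]
contact_force: [0.3, -3.0, 6.3]
gripper_width: 0.682
grasp_force: 65.2
```

```bash
python3 plan.py .5645 -.1203 .24 1.227
```

```text
t 11.5 pos [0.5385 0.2995 0.0837] yaw 1.224 w 0.68 F [ 0.3 -3.   6.3] gf 65.2 tilt 0.004 j6 -0.84 -> d [-167.7 -385.8 -156.3] turn -0.003
```

Request:
{"method": "apply_moves", "body": {"series": [{"jaw": 1,"dx": 0,"dy": 0,"dz": -20,"turn": 0},{"jaw": 1,"dx": 0,"dy": 0,"dz": -55,"turn": 0},{"jaw": 1,"dx": 0,"dy": 0,"dz": -90,"turn": 0},{"jaw": 1,"dx": -8,"dy": -18,"dz": -125,"turn": 0},{"jaw": 1,"dx": -20,"dy": -45,"dz": -155,"turn": 0}]}}

```text
time: 11.92
tool_pos: [0.5401, 0.2523, 0.2383]
tool_rot: [0.0, 0.171, 0.985, 0.001]
contact_force: [0.7, -0.5, -2.4]
gripper_width: 0.684
grasp_force: 65.6
```

Request:
{"method": "apply_moves", "body": {"series": [{"jaw": 1,"dx": -10,"dy": -34,"dz": 0,"turn": 0},{"jaw": 1,"dx": -20,"dy": -68,"dz": 0,"turn": 0},{"jaw": 1,"dx": -30,"dy": -102,"dz": 0,"turn": 0},{"jaw": 1,"dx": -40,"dy": -136,"dz": 0,"turn": 0},{"jaw": 1,"dx": -50,"dy": -170,"dz": 0,"turn": 0}]}}

```text
time: 12.33
tool_pos: [0.5289, 0.0727, 0.2355]
tool_rot: [-0.0, 0.172, 0.985, 0.0]
contact_force: [-0.2, 0.3, -2.8]
gripper_width: 0.681
grasp_force: 65.6
```

Request:
{"method": "apply_moves", "body": {"series": [{"jaw": 1,"dx": -20,"dy": -35,"dz": 0,"turn": 0},{"jaw": 1,"dx": -40,"dy": -70,"dz": 0,"turn": 0},{"jaw": 1,"dx": -60,"dy": -105,"dz": 0,"turn": 0},{"jaw": 1,"dx": -80,"dy": -140,"dz": 0,"turn": 0},{"jaw": 1,"dx": -97,"dy": -170,"dz": 0,"turn": 0}]}}

```text
time: 12.75
tool_pos: [0.5629, -0.1211, 0.2355]
tool_rot: [-0.0, 0.173, 0.985, 0.0]
contact_force: [0.6, -0.2, -2.4]
gripper_width: 0.679
grasp_force: 65.6
```

Request:
{"method": "apply_moves", "body": {"series": [{"jaw": 1,"dx": 0,"dy": 0,"dz": 0,"turn": 0},{"jaw": 1,"dx": 0,"dy": 0,"dz": 0,"turn": 0}]}}

```text
time: 12.92
tool_pos: [0.5629, -0.1202, 0.2352]
tool_rot: [-0.001, 0.174, 0.985, 0.001]
contact_force: [-0.1, 0.3, -3.6]
gripper_width: 0.681
grasp_force: 65.9
```

```bash
python3 plan.py .5645 -.1203 .165 1.227
cat > held.py <<'E'
import sys
from fit import *
n=sys.argv[1]; r=float(sys.argv[2]); s=state(); t=s['tool_pos']; x0=[t[0],t[1],t[2]-.08,0]
allf=[]
for cam in('scene','side'):
    f=grab_frame(cam); u=proj(f,t-[0,0,.05]).astype(int)
    for d in spotter.outline_of(f,n):
        if d['region'][u[1],u[0]]:
            # lower part: bottom row and mean centre column of lowest third
            m=d['region']; rows=np.where(m.any(1))[0]; k=rows[-14:-7]
            w=[np.where(m[i])[0] for i in k]; uc=np.mean([(q[0]+q[-1])/2 for q in w]); vc=k.mean()
            p=pix(f,place(cyl(r),*x0)); pm=render(f,place(cyl(r),*x0))>.5; pr=np.where(pm.any(1))[0]
            kk=pr[-14:-7]; w=[np.where(pm[i])[0] for i in kk]
            print(cam,round(d['conf'],2),'mask col',uc.round(1),'bottom',rows[-1],'| model at TCP col',np.mean([(q[0]+q[-1])/2 for q in w]).round(1),'bottom',pr[-1],'px/mm',round(float(np.linalg.norm(pix(f,np.array([t,t+[.01 if cam=='side' else 0,0 if cam=='side' else .01,0]])).ptp(0) if hasattr(np.ndarray,'ptp') else np.ptp(pix(f,np.array([t,t+[.01 if cam=='side' else 0,0 if cam=='side' else .01,0]])),axis=0))/10),2))
E
python3 held.py new_round .03
```

```text
t 12.92 pos [ 0.5629 -0.1202  0.2352] yaw 1.221 w 0.68 F [-0.1  0.3 -3.6] gf 65.9 tilt 0.002 j6 -1.56 -> d [-1.6  0.4 70.2] turn -0.006Traceback (most recent call last):
  File "held.py", line 14, in <module>
    print(cam,round(d['conf'],2),'mask col',uc.round(1),'bottom',rows[-1],'| model at TCP col',np.mean([(q[0]+q[-1])/2 for q in w]).round(1),'bottom',pr[-1],'px/mm',round(float(np.linalg.norm(pix(f,np.array([t,t+[.01 if cam=='side' else 0,0 if cam=='side' else .01,0]])).ptp(0) if hasattr(np.ndarray,'ptp') else np.ptp(pix(f,np.array([t,t+[.01 if cam=='side' else 0,0 if cam=='side' else .01,0]])),axis=0))/10),2))
                                                                                                                                                                                                ^^^^^^^^^^^^^^^^^^^^^^^^^^^^^^^^^^^^^^^^^^^^^^^^^^^^^^^^^^^^^^^^^^^^^^^^^^^^^^^^^^
AttributeError: `ptp` was removed from the ndarray class in NumPy 2.0. Use np.ptp(arr, ...) instead.
```

```bash
python3 - <<'E'
s=open('held.py').read(); i=s.index(",'px/mm'"); open('held.py','w').write(s[:i]+")\n")
E
python3 held.py new_round .03
python3 - <<'E'
from fit import *
# side-view caddy pocket check + model of hole2 mouth corners
for cam in('scene','side'):
    f=grab_frame(cam); h=np.array([.5645,-.1203]); a=pix(f,np.array([[*h,.055],[h[0]+.01,h[1],.055],[h[0],h[1]+.01,.055]])); print(cam,(a[1]-a[0]).round(1),(a[2]-a[0]).round(1),'per 10mm x, y')
E
```

```text
scene 0.97 mask col 180.4 bottom 177 | model at TCP col 179.6 bottom 178
side 0.55 mask col 234.0 bottom 132 | model at TCP col 233.0 bottom 132
scene [-0.6  2.4] [4.1 0.1] per 10mm x, y
side [-3.4 -0.1] [-0.3  1.7] per 10mm x, y
```

Request:
{"method": "apply_moves", "body": {"series": [{"jaw": 1,"dx": -4,"dy": 0.5,"dz": 25,"turn": 0},{"jaw": 1,"dx": -4,"dy": 0.5,"dz": 50,"turn": 0},{"jaw": 1,"dx": -4,"dy": 0.5,"dz": 75,"turn": 0},{"jaw": 1,"dx": -4,"dy": 0.5,"dz": 88,"turn": 0},{"jaw": 1,"dx": -4,"dy": 0.5,"dz": 88,"turn": 0}]}}

```text
time: 13.73
tool_pos: [0.5646, -0.1186, 0.1437]
tool_rot: [-0.004, 0.172, 0.985, 0.001]
contact_force: [-0.5, 0.8, -4.0]
gripper_width: 0.676
grasp_force: 65.8
```

```bash
python3 plan.py .567 -.121 .095 1.227
python3 - <<'E'
from h import *
f=grab_frame('side'); a=f['pixels'][95:195,160:290]
g=grab_frame('scene'); b=g['pixels'][140:240,110:240]
cv2.imwrite('pics/r1.png',cv2.cvtColor(cv2.resize(np.hstack([a,b]),None,fx=3,fy=3,interpolation=2),cv2.COLOR_RGB2BGR))
E
```

```text
t 13.73 pos [ 0.5646 -0.1186  0.1437] yaw 1.225 w 0.68 F [-0.5  0.8 -4. ] gf 65.8 tilt 0.008 j6 -1.56 -> d [-3.5 -1.5 48.7] turn -0.002
```

View pics/r1.png

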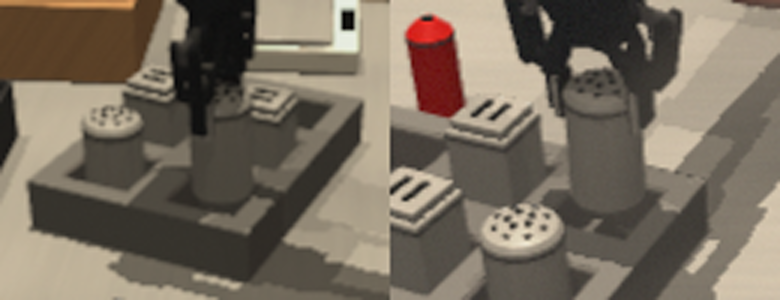

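The round shaker hangs upright about 8 mm above pocket 2, slightly to the robot's side. I'll shift it 3 mm and lower gently.

Request:
{"method": "apply_moves", "body": {"series": [{"jaw": 1,"dx": -3.5,"dy": -1.5,"dz": 3,"turn": 0},{"jaw": 1,"dx": -3.5,"dy": -1.5,"dz": 10,"turn": 0},{"jaw": 1,"dx": -3.5,"dy": -1.5,"dz": 17,"turn": 0},{"jaw": 1,"dx": -3.5,"dy": -1.5,"dz": 22,"turn": 0},{"jaw": 1,"dx": -3.5,"dy": -1.5,"dz": 22,"turn": 0}]}}

```text
time: 14.25
tool_pos: [0.569, -0.1222, 0.1244]
tool_rot: [-0.001, 0.173, 0.985, 0.0]
contact_force: [-0.6, 0.9, -2.7]
gripper_width: 0.682
grasp_force: 65.9
```

```bash
python3 plan.py .567 -.121 .095 1.227
```

```text
t 14.25 pos [ 0.569  -0.1222  0.1244] yaw 1.224 w 0.68 F [-0.6  0.9 -2.7] gf 65.9 tilt 0.003 j6 -1.56 -> d [ 2.2  0.4 29.4] turn -0.003
```

Request:
{"method": "apply_moves", "body": {"series": [{"jaw": 1,"dx": 1,"dy": 0,"dz": 10,"turn": 0},{"jaw": 1,"dx": 1,"dy": 0,"dz": 20,"turn": 0},{"jaw": 1,"dx": 1,"dy": 0,"dz": 27,"turn": 0},{"jaw": 1,"dx": 1,"dy": 0,"dz": 27,"turn": 0}]}}

```text
time: 14.58
tool_pos: [0.5672, -0.1215, 0.096]
tool_rot: [-0.002, 0.173, 0.985, 0.0]
contact_force: [-0.4, -0.4, -3.9]
gripper_width: 0.681
grasp_force: 65.9
```

```bash
python3 plan.py .567 -.121 .095 1.227
```

```text
t 14.58 pos [ 0.5672 -0.1215  0.096 ] yaw 1.224 w 0.68 F [-0.4 -0.4 -3.9] gf 65.9 tilt 0.005 j6 -1.56 -> d [0.4 0.4 1. ] turn -0.003
```

Request:
{"method": "apply_moves", "body": {"series": [{"jaw": 0.1,"dx": 0,"dy": 0,"dz": 2,"turn": 0},{"jaw": 0.1,"dx": 0,"dy": 0,"dz": 2,"turn": 0},{"jaw": 0.1,"dx": 0,"dy": 0,"dz": 2,"turn": 0},{"jaw": 0.1,"dx": 0,"dy": 0,"dz": 2,"turn": 0}]}}

```text
time: 14.92
tool_pos: [0.5699, -0.1224, 0.0983]
tool_rot: [0.001, 0.173, 0.985, -0.0]
contact_force: [0.2, -0.7, 0.6]
gripper_width: 0.9
grasp_force: 0.0
```

Request:
{"method": "apply_moves", "body": {"series": [{"jaw": 0.1,"dx": 0,"dy": 0,"dz": -15,"turn": 0},{"jaw": 0.1,"dx": 0,"dy": 0,"dz": -45,"turn": 0},{"jaw": 0.1,"dx": 0,"dy": 0,"dz": -80,"turn": 0},{"jaw": 0,"dx": 0,"dy": 10,"dz": -115,"turn": 0},{"jaw": 0,"dx": 0,"dy": 40,"dz": -140,"turn": 0}]}}

```text
time: 15.33
tool_pos: [0.5833, -0.0869, 0.2418]
tool_rot: [0.003, 0.175, 0.985, -0.001]
contact_force: [1.2, -0.1, 0.4]
gripper_width: 1.003
grasp_force: 0.0
```

```bash
python3 plan.py .620 .147 .17 1.227;  python3 chk.py new_round .5645 -.1203
```

```text
t 15.33 pos [ 0.5833 -0.0869  0.2418] yaw 1.22 w 1.0 F [ 1.2 -0.1  0.4] gf 0.0 tilt 0.006 j6 -1.49 -> d [ 46.4 232.3  71.3] turn -0.007
scene pred [168. 182.] [195. 213.] [(0.85, [167, 182, 198, 222]), (0.84, [384, 183, 419, 233]), (0.85, [140, 210, 168, 246]), (0.3, [41, 174, 215, 276])]
side pred [222. 137.] [243. 162.] [(0.64, [162, 253, 201, 284]), (0.62, [220, 136, 242, 166]), (0.56, [202, 276, 239, 339]), (0.36, [169, 120, 282, 189]), (0.7, [190, 128, 209, 160]), (0.19, [222, 135, 242, 165])]
wrist pred [177. 140.] [246. 213.] [(0.65, [175, 137, 248, 209]), (0.65, [0, 104, 281, 313]), (0.58, [185, 240, 245, 319])]
```

Round is seated as predicted. On to the slim at (0.620, 0.147).

Request:
{"method": "apply_moves", "body": {"series": [{"jaw": 0,"dx": 8,"dy": 38,"dz": 0,"turn": 0},{"jaw": 0,"dx": 16,"dy": 76,"dz": 0,"turn": 0},{"jaw": 0,"dx": 24,"dy": 114,"dz": 0,"turn": 0},{"jaw": 0,"dx": 32,"dy": 152,"dz": 0,"turn": 0},{"jaw": 0,"dx": 40,"dy": 190,"dz": 0,"turn": 0}]}}

```text
time: 16.2
tool_pos: [0.6091, 0.1089, 0.2358]
tool_rot: [-0.001, 0.173, 0.985, -0.0]
contact_force: [0.7, 0.5, -0.5]
gripper_width: 1.002
grasp_force: 0.0
```

Request:
{"method": "apply_moves", "body": {"series": [{"jaw": 0,"dx": 6,"dy": 30,"dz": 15,"turn": 0},{"jaw": 0,"dx": 7,"dy": 40,"dz": 45,"turn": 0},{"jaw": 0,"dx": 7,"dy": 40,"dz": 70,"turn": 0},{"jaw": 0,"dx": 7,"dy": 40,"dz": 70,"turn": 0}]}}

```text
time: 16.53
tool_pos: [0.6123, 0.1478, 0.159]
tool_rot: [-0.006, 0.172, 0.985, -0.002]
contact_force: [-1.9, 0.3, -1.4]
gripper_width: 0.999
grasp_force: 0.0
```

```bash
python3 plan.py .620 .147 .078 1.227
```

```text
t 16.53 pos [0.6123 0.1478 0.159 ] yaw 1.225 w 1.0 F [-1.9  0.3 -1.4] gf 0.0 tilt 0.013 j6 -1.11 -> d [-8.5  2.3 80.9] turn -0.002
```

Request:
{"method": "apply_moves", "body": {"series": [{"jaw": 0,"dx": -6,"dy": 1,"dz": 10,"turn": 0},{"jaw": 0,"dx": -6,"dy": 1,"dz": 15,"turn": 0},{"jaw": 0,"dx": -6,"dy": 1,"dz": 15,"turn": 0}]}}

```text
time: 16.78
tool_pos: [0.6229, 0.1458, 0.1519]
tool_rot: [-0.0, 0.173, 0.985, -0.0]
contact_force: [0.2, -0.3, -0.6]
gripper_width: 1.0
grasp_force: 0.0
```

```bash
python3 plan.py .620 .147 .078 1.227
```

```text
t 16.78 pos [0.6229 0.1458 0.1519] yaw 1.223 w 1.0 F [ 0.2 -0.3 -0.6] gf 0.0 tilt 0.0 j6 -1.11 -> d [ 3.2  0.2 73.9] turn -0.004
```

Request:
{"method": "apply_moves", "body": {"series": [{"jaw": 0,"dx": 2.5,"dy": 0,"dz": 25,"turn": 0},{"jaw": 0,"dx": 2.5,"dy": 0,"dz": 50,"turn": 0},{"jaw": 0,"dx": 2.5,"dy": 0,"dz": 73,"turn": 0},{"jaw": 0,"dx": 2.5,"dy": 0,"dz": 73,"turn": 0},{"jaw": 1,"dx": 2.5,"dy": 0,"dz": 73,"turn": 0}]}}

```text
time: 17.2
tool_pos: [0.62, 0.147, 0.079]
tool_rot: [-0.001, 0.173, 0.985, -0.0]
contact_force: [-0.2, 0.2, 0.6]
gripper_width: 0.879
grasp_force: 0.0
```

Request:
{"method": "apply_moves", "body": {"series": [{"jaw": 1,"dx": 0,"dy": 0,"dz": 0,"turn": 0},{"jaw": 1,"dx": 0,"dy": 0,"dz": 0,"turn": 0},{"jaw": 1,"dx": 0,"dy": 0,"dz": 0,"turn": 0},{"jaw": 1,"dx": 0,"dy": 0,"dz": 0,"turn": 0},{"jaw": 1,"dx": 0,"dy": 0,"dz": 0,"turn": 0}]}}

```text
time: 17.62
tool_pos: [0.622, 0.1473, 0.0822]
tool_rot: [0.002, 0.173, 0.985, 0.0]
contact_force: [-1.3, -2.1, 6.5]
gripper_width: 0.496
grasp_force: 60.9
```

```bash
python3 plan.py .498 -.309 .27 1.227
```

```text
t 17.62 pos [0.622  0.1473 0.0822] yaw 1.224 w 0.5 F [-1.3 -2.1  6.5] gf 60.9 tilt 0.004 j6 -1.11 -> d [ -39.3 -471.1 -188.2] turn -0.003
```

Request:
{"method": "apply_moves", "body": {"series": [{"jaw": 1,"dx": 0,"dy": 0,"dz": -20,"turn": 0},{"jaw": 1,"dx": 0,"dy": 0,"dz": -55,"turn": 0},{"jaw": 1,"dx": 0,"dy": 0,"dz": -95,"turn": 0},{"jaw": 1,"dx": 0,"dy": -10,"dz": -130,"turn": 0},{"jaw": 1,"dx": -3,"dy": -30,"dz": -165,"turn": 0}]}}

```text
time: 18.03
tool_pos: [0.6124, 0.1197, 0.2461]
tool_rot: [0.0, 0.171, 0.985, 0.001]
contact_force: [1.4, 0.3, -3.3]
gripper_width: 0.498
grasp_force: 61.7
```

Request:
{"method": "apply_moves", "body": {"series": [{"jaw": 1,"dx": -3,"dy": -36,"dz": -10,"turn": 0},{"jaw": 1,"dx": -6,"dy": -72,"dz": -20,"turn": 0},{"jaw": 1,"dx": -9,"dy": -108,"dz": -23,"turn": 0},{"jaw": 1,"dx": -12,"dy": -144,"dz": -23,"turn": 0},{"jaw": 1,"dx": -15,"dy": -180,"dz": -23,"turn": 0}]}}

```text
time: 18.45
tool_pos: [0.5651, -0.0574, 0.2679]
tool_rot: [0.001, 0.172, 0.985, 0.0]
contact_force: [0.9, -0.7, -2.3]
gripper_width: 0.495
grasp_force: 61.7
```

Request:
{"method": "apply_moves", "body": {"series": [{"jaw": 1,"dx": -3,"dy": -36,"dz": 0,"turn": 0},{"jaw": 1,"dx": -6,"dy": -72,"dz": 0,"turn": 0},{"jaw": 1,"dx": -9,"dy": -108,"dz": 0,"turn": 0},{"jaw": 1,"dx": -12,"dy": -144,"dz": 0,"turn": 0},{"jaw": 1,"dx": -15,"dy": -180,"dz": 0,"turn": 0}]}}

```text
time: 18.87
tool_pos: [0.5177, -0.2318, 0.2672]
tool_rot: [0.0, 0.172, 0.985, 0.0]
contact_force: [0.2, -0.6, -3.9]
gripper_width: 0.493
grasp_force: 61.7
```

```bash
python3 plan.py .498 -.309 .15 1.227
```

```text
t 18.87 pos [ 0.5177 -0.2318  0.2672] yaw 1.224 w 0.49 F [ 0.2 -0.6 -3.9] gf 61.7 tilt 0.0 j6 -1.78 -> d [ -7.6 -79.3 117.1] turn -0.003
```

Request:
{"method": "apply_moves", "body": {"series": [{"jaw": 1,"dx": -4,"dy": -36,"dz": 0,"turn": 0},{"jaw": 1,"dx": -8,"dy": -70,"dz": 15,"turn": 0},{"jaw": 1,"dx": -8,"dy": -77,"dz": 50,"turn": 0},{"jaw": 1,"dx": -8,"dy": -77,"dz": 85,"turn": 0},{"jaw": 1,"dx": -8,"dy": -77,"dz": 110,"turn": 0}]}}

```text
time: 19.28
tool_pos: [0.4985, -0.3058, 0.1541]
tool_rot: [-0.001, 0.174, 0.985, 0.001]
contact_force: [0.2, 0.7, -3.6]
gripper_width: 0.497
grasp_force: 61.8
```

Request:
{"method": "apply_moves", "body": {"series": [{"jaw": 1,"dx": 0,"dy": 0,"dz": 0,"turn": 0},{"jaw": 1,"dx": 0,"dy": 0,"dz": 0,"turn": 0}]}}

```text
time: 19.45
tool_pos: [0.499, -0.3047, 0.1554]
tool_rot: [-0.002, 0.173, 0.985, 0.001]
contact_force: [1.2, -0.8, -2.9]
gripper_width: 0.495
grasp_force: 61.8
```

```bash
python3 plan.py .499 -.309 .095 1.227; python3 held.py new_slim .022
```

```text
t 19.45 pos [ 0.499  -0.3047  0.1554] yaw 1.224 w 0.49 F [ 1.2 -0.8 -2.9] gf 61.8 tilt 0.004 j6 -1.9 -> d [-1.7 -4.1 60.4] turn -0.003
scene 0.9 mask col 112.0 bottom 187 | model at TCP col 111.1 bottom 188
side 0.62 mask col 258.0 bottom 127 | model at TCP col 257.9 bottom 128
```

Aligned within a few mm (pocket slack ±13 mm). Lowering and checking.

Request:
{"method": "apply_moves", "body": {"series": [{"jaw": 1,"dx": -2,"dy": -4,"dz": 12,"turn": 0},{"jaw": 1,"dx": -2,"dy": -4,"dz": 24,"turn": 0},{"jaw": 1,"dx": -2,"dy": -4,"dz": 38,"turn": 0},{"jaw": 1,"dx": -2,"dy": -4,"dz": 50,"turn": 0},{"jaw": 1,"dx": -2,"dy": -4,"dz": 58,"turn": 0}]}}

```text
time: 20.07
tool_pos: [0.4992, -0.309, 0.0957]
tool_rot: [-0.002, 0.173, 0.985, 0.001]
contact_force: [-0.6, 0.1, -3.1]
gripper_width: 0.498
grasp_force: 61.8
```

Request:
{"method": "apply_moves", "body": {"series": [{"jaw": 1,"dx": 0,"dy": 0,"dz": 0,"turn": 0},{"jaw": 1,"dx": 0,"dy": 0,"dz": 0,"turn": 0}]}}

```text
time: 20.23
tool_pos: [0.4999, -0.3095, 0.0976]
tool_rot: [-0.001, 0.173, 0.985, 0.001]
contact_force: [-0.2, -0.2, -1.5]
gripper_width: 0.494
grasp_force: 61.8
```

```bash
python3 plan.py .499 -.309 .095 1.227
```

```text
t 20.23 pos [ 0.4999 -0.3095  0.0976] yaw 1.224 w 0.49 F [-0.2 -0.2 -1.5] gf 61.8 tilt 0.002 j6 -1.9 -> d [1.  0.2 2.6] turn -0.003
```

Request:
{"method": "apply_moves", "body": {"series": [{"jaw": 1,"dx": 0,"dy": 0,"dz": 3,"turn": 0},{"jaw": 1,"dx": 0,"dy": 0,"dz": 3,"turn": 0},{"jaw": 0.2,"dx": 0,"dy": 0,"dz": 3,"turn": 0},{"jaw": 0.2,"dx": 0,"dy": 0,"dz": 3,"turn": 0},{"jaw": 0.2,"dx": 0,"dy": 0,"dz": 3,"turn": 0}]}}

```text
time: 20.65
tool_pos: [0.5012, -0.3106, 0.0973]
tool_rot: [0.001, 0.173, 0.985, -0.001]
contact_force: [0.5, 0.7, 0.1]
gripper_width: 0.802
grasp_force: 0.0
```

Request:
{"method": "apply_moves", "body": {"series": [{"jaw": 0.2,"dx": 0,"dy": 0,"dz": 3,"turn": 0},{"jaw": 0.2,"dx": 0,"dy": 0,"dz": -15,"turn": 0},{"jaw": 0.2,"dx": 0,"dy": 0,"dz": -45,"turn": 0},{"jaw": 0.2,"dx": 0,"dy": 0,"dz": -80,"turn": 0},{"jaw": 0.2,"dx": 0,"dy": 0,"dz": -115,"turn": 0}]}}

```text
time: 21.07
tool_pos: [0.5001, -0.3097, 0.2116]
tool_rot: [-0.001, 0.173, 0.985, 0.0]
contact_force: [0.4, -0.4, 0.3]
gripper_width: 0.795
grasp_force: 0.0
```

Request:
{"method": "apply_moves", "body": {"series": [{"jaw": 0,"dx": 30,"dy": 0,"dz": -30,"turn": 0},{"jaw": 0,"dx": 60,"dy": 30,"dz": -60,"turn": 0},{"jaw": 0,"dx": 80,"dy": 60,"dz": -80,"turn": 0},{"jaw": 0,"dx": 80,"dy": 80,"dz": -80,"turn": 0},{"jaw": 0,"dx": 80,"dy": 80,"dz": -80,"turn": 0}]}}

```text
time: 21.48
tool_pos: [0.4534, -0.2049, 0.2948]
tool_rot: [0.003, 0.171, 0.985, -0.0]
contact_force: [0.2, -0.6, -0.0]
gripper_width: 1.002
grasp_force: 0.0
```

```bash
python3 plan.py .5 -.3 .3; python3 chk.py new_slim .4975 -.309
python3 - <<'E'
from h import *
a=grab_frame('side')['pixels'][60:350,120:380]; b=grab_frame('scene')['pixels'][130:290,30:430]; c=grab_frame('wrist')['pixels']
b=cv2.resize(b,(800,300)); a=cv2.resize(a,(400,300)); c=cv2.resize(c,(400,300))
cv2.imwrite('pics/fin.png',cv2.cvtColor(np.vstack([b,np.hstack([a,c])]),cv2.COLOR_RGB2BGR))
E
```

```text
t 21.48 pos [ 0.4534 -0.2049  0.2948] yaw 1.227 w 1.0 F [ 0.2 -0.6 -0. ] gf 0.0 tilt 0.007 j6 -1.8 -> d [-75.9 -73.9  -4.7] turn 0
scene pred [100. 167.] [121. 194.] [(0.83, [99, 165, 118, 196]), (0.84, [116, 143, 134, 181]), (0.65, [67, 191, 93, 225])]
side pred [251. 112.] [265. 133.] [(0.68, [251, 111, 265, 138]), (0.19, [223, 108, 234, 131]), (0.86, [292, 115, 310, 148]), (0.82, [222, 108, 236, 130])]
wrist pred [167. 203.] [211. 252.] [(0.98, [168, 191, 215, 256]), (0.93, [178, 272, 214, 328]), (0.68, [106, 90, 172, 134])]
```

View pics/fin.png

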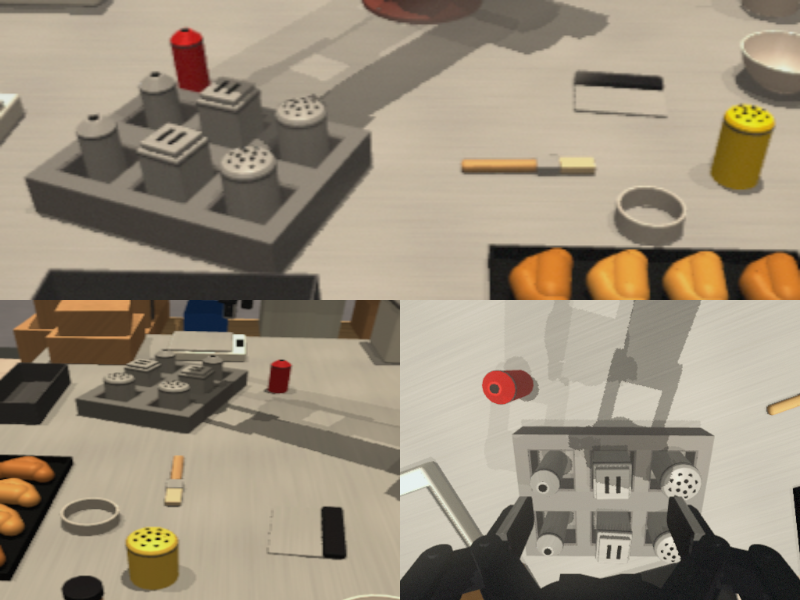

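All six stand upright, each loose one opposite its twin; the brush, cutter and scraper are undisturbed and the gripper is clear.

```bash
python3 -c "
from plant import ticket; print(ticket.job_done())"
```

```text
the job is handed in; nothing more can be done
None
```

The job is handed in at about 22 s on the robot's clock: in the final camera views all three loose shakers stand upright in the pockets across from their twins, and the other things look unmoved; the hand-in returned no verdict.

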